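Set the roller gap on the studio slab roller

TASK

On the table-top slab roller, reset the T-handled gap screw at the end away from the crank: turn it clockwise until it bottoms, then back it off counter-clockwise by an eighth of a turn (45 degrees) and let go. The matching screw at the crank end is already set, so leave it alone.

Things in the scene. Friction and masses are not known exactly. Their poses are not given: they have to be found in the camera images.
- plain_screw (a joint): The gap screw to set: rad unscrewed from its hard stop. 0 = bottomed; grows counter-clockwise seen from above. Starts between 0.4 and 1.4. It turns stiffly (friction about 0.12 N m), stays where it is left, and does not noticeably rise or sink.
- plain_screw_grip (a point): Centre of its T-handle: an upright flat aluminium bar 64 mm long, 12 thick, 24 high, on a 14 mm stem on the grey end block without the crank (robot's left). x along the bar, z up the screw's axis. Bar's underside is 22 mm above the block's top (84 by 36 mm, 148 mm above the table). Bottomed, the bar lies in line with the rollers; set, at 45 degrees. The machine may be turned up to 30 degrees.
- crank_screw (a joint): The identical gap screw at the crank end, already set to about 0.79 rad by the same measure: not to be turned.
- crank_screw_grip (a point): Centre of the crank-end screw's T-handle, 330 mm from the other along the rollers: x along its bar, z up. The crank with its wooden handle sticks out of the machine just beyond it.

How it is judged:
By the outcome, as a careful person would: the job done as asked, in the order asked, and still so for the second after the job is handed in, with the robot touching nothing.
It also fails if it takes over 35 s, if anything falls off the work surface, if the arm or the gripper's body presses on something with over 40 N, if the wrist force passes 120 N, or if a joint passes its speed limit or range.

ROBOT

A 6-joint arm with a two-finger parallel gripper is mounted at the origin on the work surface. World frame = base frame: x ahead of the robot, y to its left, z up, the work surface at z = 0. Lengths are in m, angles in rad, forces in N, time in s.
With the tool pointing down it reaches from about 0.35 to 0.925 m from the base axis. Payload 6.4 kg.
Tool frame: the origin (TCP) lies at the very end of the fingers, on their centre line; the grasp point (between the pads) lies 19 mm behind it; z points along the fingers, y is the line along which they close (so a half turn about z gives the same grasp; the last joint's range is limited). The gripper opens to 85 mm and grips with 20 to 120 N. Pads are 22 mm wide; open, the fingers measure 114 mm over their backs; the gripper's body (76 mm by 85 mm) begins 54 mm behind the grasp point. The pads swing forward as they close: fully open they stand 13 mm farther back than shut.
Start: joints at [0.972, 0.245, 1.558, -0, 1.339, -0.174], TCP at [0.268, 0.592, 0.208] pointing down, gripper open.
Joint ranges: [-3.13, 3.13], [-1.02, 2.26], [0.13, 2.54], [-0.95, 4.09], [0.21, 2.88], [-2.74, 2.74]. Speed limits (rad/s): [2.57, 2.57, 3.14, 3.14, 3.14, 3.14].

INTERFACE

Orientations are given as a unit quaternion [w, x, y, z].
In Python, from plant import arm, eyes gives the robot as it stands. The module is installed in compiled form; this text tells all that it offers.
- The arm moves only by the tool apply_moves, never from a script. Its argument "moves" is text: rows parted by semicolons, each of 4 numbers parted by spaces: the shift along the tool's x, y, z in m, then the turn about the tool's z in degrees. A call has exactly 8 rows; each row shifts and turns the commanded pose from where the row before left it, along the tool's axes as they then stand; what a row does not reach is not made up. A row lasts 1/10 s, in which the tool goes at most 50 mm and 8.59 degrees, less where a joint would pass 70% of its speed; a pose out of reach is approached as far as the arm can. A call with a gripper value outside its range is refused whole. "fingers" is the opening in per cent of the stroke, from 0 (shut) to 100 (fully open), set as the call begins (left out, the last holds). The fingers move at their own pace and stop on an object; "squeeze" is the grip in N (left out, the last holds). Time passes only in rows, so rows that do not move let the fingers close, or fill a call up. It gives the time, the measured TCP pose, the force, the opening and the grip force at its end, in the units of the state.
- arm.get_obs(): the state, without advancing time (a new reading comes with each control period).
- eyes.read_camera(name): name is "scene" or "top"; returns a dict with "image" (480x640x3 uint8, blue, green, red), "K" (3x3 intrinsics, pixels), "extrinsics" (4x4, takes a point from camera to world coordinates). Camera axes: x right, y up, looking along -z (the intrinsics and any distortion apply to the point x, -y, -z); pixel columns grow to the right and rows downward; lengths in m; the calibration is good to about 2 mm. A picture is of the moment at which its call begins. There is no depth.
- arm.sign_off(): hands the job in; it is judged then, once.
The state is a dict: "t": time; "qpos": joint angles; "joint_velocities": joint speeds; "tau": joint torques, N m; "tool_pos": TCP position; "tool_rot": TCP orientation; "force": force on the tool from outside, world axes, zero at the start; "wrist_torque": the same for the moment, N m; "grip_width": finger opening in m; "grip_force": force on a finger pad.
Only numpy, scipy, OpenCV 4.12 (cv2) and the standard library are available. Lean on these libraries where they do the work, as an engineer would, in place of code of your own. Each camera call takes 0.05 s, during which the arm holds its last target. There are 200 camera calls.

## Working session

There is one attempt and no reset: what is moved stays moved. The work goes in short steps, Python scripts to look and compute and a tool call to move; the robot and the scene stay as the last step left them, time stands still between calls to the robot, and variables do not carry over. Pictures are saved under pics/ and viewed, at most 10 in all, crops included, and the job is handed in when it is done.

Besides the shell and the picture viewer there is one more tool, called after "Emit:" in YAML: its name, and indented under it one key for each argument. apply_moves: Moves the arm, as the interface text tells. Its arguments: {"type":"object","properties":{"moves":{"type":"string"},"fingers":{"type":"number"},"squeeze":{"type":"number"}},"required":["moves"]}

```bash
mkdir -p pics; cat > h.py <<'E'
import numpy as np, cv2
from plant import arm, eyes
def cam(n,f=None):
    d=eyes.read_camera(n)
    if f: cv2.imwrite('pics/'+f,d['image'])
    return d
def toplane(d,uv,z):
    K=np.array(d['K']);E=np.array(d['extrinsics'])
    out=[]
    for u,v in uv:
        r=np.linalg.solve(K,[u,v,1.]); r=E[:3,:3]@(r*[1,-1,-1]); o=E[:3,3]
        out.append(o+r*(z-o[2])/r[2])
    return np.array(out)
E
python3 - <<'E'
from h import *
for n in('top','scene'):
    d=cam(n,n+'0.png'); print(n,np.round(d['K'],1).tolist(),np.round(d['extrinsics'],3).tolist(),[k for k in d])
o=arm.get_obs();print(o['t'],o['tool_rot'])
E
```

```text
top [[556.7, 0.0, 315.7], [0.0, 556.7, 239.5], [0.0, 0.0, 1.0]] [[0.012, 0.997, -0.081, 0.488], [-1.0, 0.012, -0.005, -0.093], [-0.004, 0.081, 0.997, 1.044], [0.0, 0.0, 0.0, 1.0]] ['image', 'K', 'extrinsics']
scene [[440.8, 0.0, 316.6], [0.0, 440.8, 233.7], [0.0, 0.0, 1.0]] [[0.6, -0.58, 0.55, 0.986], [0.8, 0.423, -0.426, -0.425], [0.015, 0.696, 0.718, 0.739], [0.0, 0.0, 0.0, 1.0]] ['image', 'K', 'extrinsics']
0.1 [-3.18483502e-04  2.10796593e-01  9.77529561e-01 -8.07035070e-04]
```

View pics/top0.png

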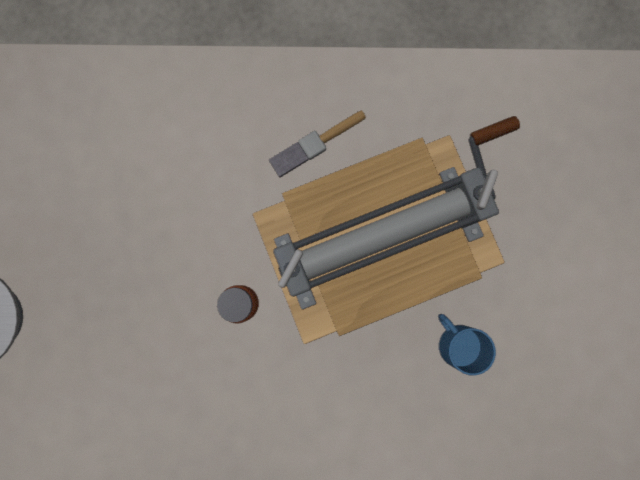

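View pics/scene0.png

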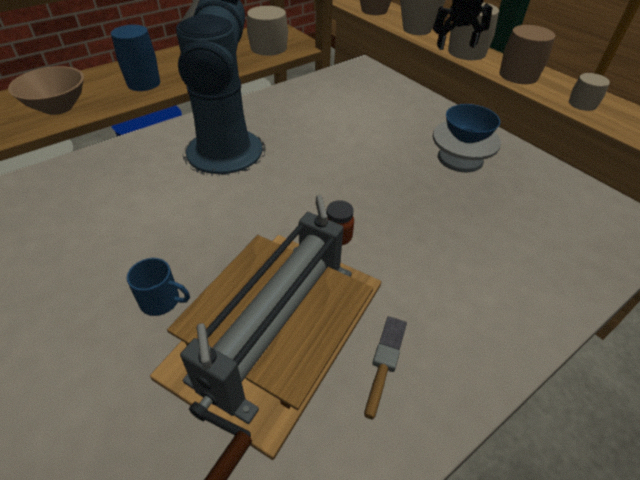

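The top view shows the plain-end T-bar from about (299,252) to (284,284), and the crank-end bar from (495,174) to (484,205). I'll enlarge both.

```bash
python3 - <<'E'
from h import *
im=cv2.imread('pics/top0.png')
a=cv2.resize(im[235:315,260:330],None,fx=5.5,fy=5.5,interpolation=cv2.INTER_CUBIC)
b=cv2.resize(im[155:235,445:515],None,fx=5.5,fy=5.5,interpolation=cv2.INTER_CUBIC)
cv2.imwrite('pics/crop.png',cv2.convertScaleAbs(np.hstack([a,b]),alpha=1.5))
E
```

```text
(no output)
```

View pics/crop.png

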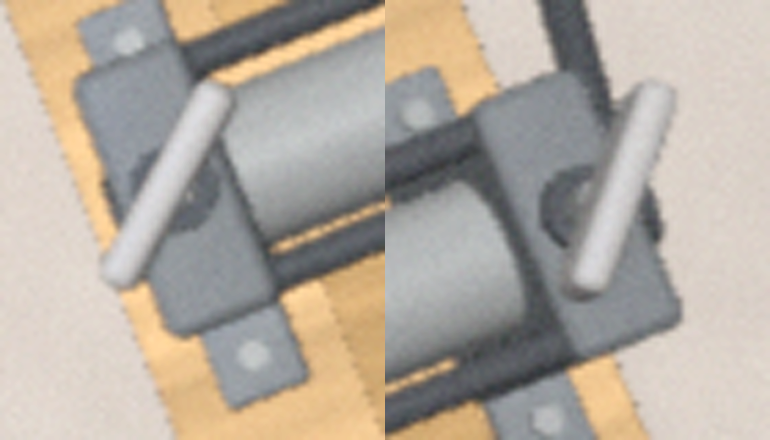

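The left bar runs from (218,82) to (115,283) in the crop, and the right bar from (660,85) to (580,293).

```bash
python3 - <<'E'
from h import *
from scipy.spatial.transform import Rotation as R
d=cam('top')
L=np.array([[218,82],[115,283]])/5.5+[260,235]
r=np.array([[275,85],[195,293]])/5.5+[445,155]
P=toplane(d,L,.194);Q=toplane(d,r,.194)
for p in(P,Q):
    v=p[0]-p[1];print(p.mean(0).round(4),np.linalg.norm(v).round(4),np.degrees(np.arctan2(v[1],v[0])))
w=Q.mean(0)-P.mean(0);print('axis',np.linalg.norm(w),np.degrees(np.arctan2(w[1],w[0])))
o=arm.get_obs();q=o['tool_rot'];M=R.from_quat(np.r_[q[1:],q[0]]).as_matrix();print(M.round(3),o['tool_pos'])
print('tool-frame shift',M.T@(P.mean(0)-o['tool_pos']))
E
```

```text
[ 0.5127 -0.0505  0.194 ] 0.0625 -26.298368088579437
[ 0.6378 -0.353   0.194 ] 0.0636 -21.361258689847524
axis 0.3273990572617505 -67.54316626629324
[[-0.911  0.412 -0.001]
 [ 0.412  0.911 -0.001]
 [ 0.    -0.001 -1.   ]] [0.26764641 0.59183753 0.20763174]
tool-frame shift [-0.48802073 -0.48418127  0.01423651]
```

Emit:
apply_moves:
  moves: "-0.034 -0.034 -0.005 0;-0.034 -0.034 -0.005 0;-0.034 -0.034 -0.005 0;-0.034 -0.034 -0.005 0;-0.034 -0.034 -0.005 0;-0.034 -0.034 -0.005 0;-0.034 -0.034 0 0;-0.034 -0.034 0 2"
  fingers: 100
  squeeze: 80

```text
t: 0.95
tool_pos: [0.4038, 0.2306, 0.2386]
tool_rot: [0.0, 0.228, 0.974, 0.0]
force: [1.1, -0.9, 0.3]
grip_width: 0.086
grip_force: 0.0
```

```bash
cat >> h.py <<'E'
from scipy.spatial.transform import Rotation as R
def rep(t):
    o=arm.get_obs();q=o['tool_rot'];M=R.from_quat(np.r_[q[1:],q[0]]).as_matrix()
    print('t',o['t'],'pos',o['tool_pos'].round(4),'ybearing',np.degrees(np.arctan2(M[1,1],M[0,1])).round(2),'tilt',M[:2,2].round(4))
    print('shift',(M.T@(np.array(t)-o['tool_pos'])).round(4),'F',np.round(o['force'],1),'T',np.round(o['wrist_torque'],2),'w',o['grip_width'],o['grip_force'],'q',np.round(o['qpos'],2))
E
python3 -c "
from h import *
rep([.5127,-.0505,.173])"
```

```text
t 0.95 pos [0.4038 0.2306 0.2386] ybearing 63.63 tilt [0.0007 0.0002]
shift [-0.2223 -0.2035  0.0656] F [ 1.1 -0.9  0.3] T [-0.    0.05 -0.  ] w 0.08595528915178405 0.0 q [ 0.27 -0.23  1.98 -0.    1.39 -0.84]
```

Emit:
apply_moves:
  moves: "-0.036 -0.033 0 0;-0.036 -0.033 0 0;-0.036 -0.033 0 0;-0.036 -0.033 0 0;-0.036 -0.033 0 0;-0.036 -0.033 0 0;-0.006 -0.0055 0 0;0 0 0 0"

```text
t: 1.75
tool_pos: [0.5123, -0.0497, 0.238]
tool_rot: [-0.001, 0.229, 0.973, 0.0]
force: [0.1, -1.1, 0.3]
grip_width: 0.0853
grip_force: 0.0
```

```bash
python3 -c "
from h import *
d=cam('scene','s1.png');rep([.5127,-.0505,.173])
cv2.imwrite('pics/s1c.png',cv2.resize(d['image'][90:290,220:440],None,fx=3,fy=3))"
```

```text
t 1.8 pos [ 0.5119 -0.0485  0.238 ] ybearing 63.61 tilt [-0.0011  0.0008]
shift [-0.0017 -0.0015  0.065 ] F [ 0.3  0.  -0.4] T [0.01 0.02 0.01] w 0.0856930960518396 0.0 q [-0.32 -0.1   1.87  0.    1.38 -1.43]
```

View pics/s1c.png

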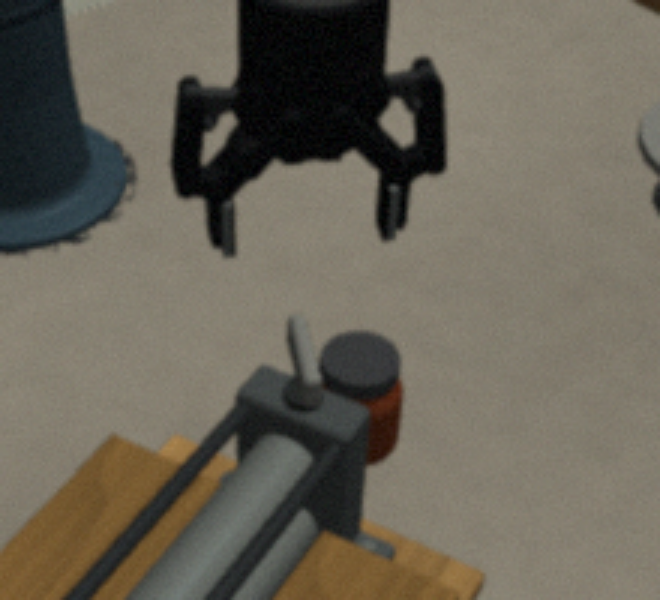

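The gripper is over the bar and lined up with it. The jar stands near, so I'll check its height.

```bash
python3 -c "
from h import *
a=cam('top');b=cam('scene')
for z in(.06,.08,.1,.12,.14):print(z,toplane(a,[(234,304)],z).round(3),toplane(b,[(340,209)],z).round(3))"
```

```text
0.06 [[0.452 0.054 0.06 ]] [[0.434 0.068 0.06 ]]
0.08 [[0.453 0.051 0.08 ]] [[0.451 0.054 0.08 ]]
0.1 [[0.454 0.048 0.1  ]] [[0.467 0.039 0.1  ]]
0.12 [[0.455 0.045 0.12 ]] [[0.483 0.025 0.12 ]]
0.14 [[0.455 0.042 0.14 ]] [[0.499 0.01  0.14 ]]
```

Emit:
apply_moves:
  moves: "-0.0015 -0.001 0.01 0;0 0 0.01 0;0 0 0.01 0;0 0 0.01 0;0 0 0 0;0 0 0 0;0 0 0 0;0 0 0 0"

```text
t: 2.7
tool_pos: [0.5135, -0.0503, 0.1991]
tool_rot: [0.001, 0.228, 0.974, -0.0]
force: [0.9, 0.1, -0.1]
grip_width: 0.0855
grip_force: 0.0
```

Emit:
apply_moves:
  moves: "0 0 0.013 0;0 0 0.013 0;0 0 0 0;0 0 0 0;0 0 0 0;0 0 0 0;0 0 0 0;0 0 0 0"

```text
t: 3.5
tool_pos: [0.5134, -0.0502, 0.1728]
tool_rot: [0.0, 0.228, 0.974, -0.0]
force: [-1.2, 0.1, 0.1]
grip_width: 0.0855
grip_force: 0.0
```

Emit:
apply_moves:
  moves: "0 0 0 0;0 0 0 0;0 0 0 0;0 0 0 0;0 0 0 0;0 0 0 0;0 0 0 0;0 0 0 0"
  fingers: 0
  squeeze: 60

```text
t: 4.3
tool_pos: [0.5132, -0.0501, 0.1725]
tool_rot: [-0.0, 0.228, 0.974, 0.0]
force: [0.1, 0.4, 0.3]
grip_width: -0.0002
grip_force: 0.0
```

```bash
python3 -c "
from h import *
rep([.5127,-.0505,.173])"
```

```text
t 4.3 pos [ 0.5132 -0.0501  0.1725] ybearing 63.66 tilt [-0.  0.]
shift [ 0.0002 -0.0006 -0.0005] F [0.1 0.4 0.3] T [-0.03  0.04 -0.06] w -0.00016169952132804707 0.0 q [-0.32 -0.04  1.93  0.    1.25 -1.43]
```

The fingers shut fully with no grip force, so they missed the bar. I'll look.

```bash
python3 -c "
from h import *
d=cam('scene');e=cam('top')
cv2.imwrite('pics/s2c.png',np.hstack([cv2.resize(d['image'][130:260,250:380],(400,400)),cv2.resize(e['image'][215:315,250:350],(400,400))]))"
```

```text
(no output)
```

View pics/s2c.png

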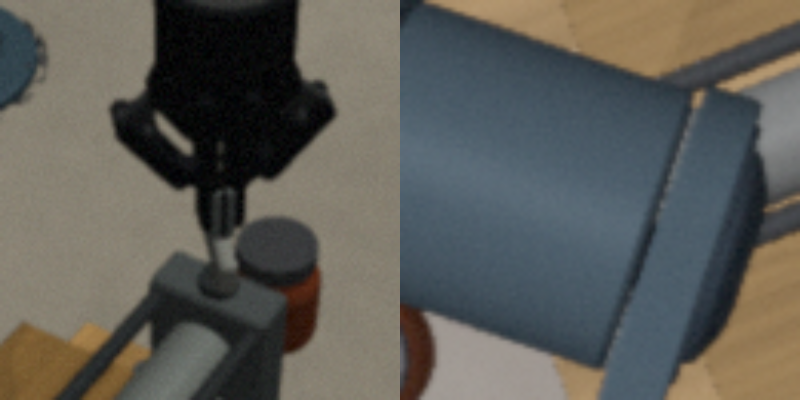

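```bash
cat >> h.py <<'E'
def proj(d,p):
    E=np.array(d['extrinsics']);c=E[:3,:3].T@(np.array(p)-E[:3,3]);c=c*[1,-1,-1];u=np.array(d['K'])@c;return (u[:2]/u[2]).round(1)
E
python3 -c "
from h import *
b=cam('scene')
p=arm.get_obs()['tool_pos'];print('tcp',proj(b,p))
v=np.array([np.cos(np.radians(-26.3)),np.sin(np.radians(-26.3)),0])*.032
for z in(.15,.16,.17,.182,.194):
  c=np.array([.5127,-.0505,z]);print(z,proj(b,c-v),proj(b,c),proj(b,c+v))
cv2.imwrite('pics/s3.png',cv2.resize(np.hstack([cv2.imread('pics/scene0.png')[180:240,290:350],b['image'][180:240,290:350]]),None,fx=6.6,fy=6.6,interpolation=cv2.INTER_CUBIC))
"
```

```text
tcp [320.7 213.1]
0.15 [317.  210.4] [320.1 221.6] [323.3 233.5]
0.16 [317.1 206.6] [320.2 217.9] [323.5 229.7]
0.17 [317.2 202.8] [320.3 214. ] [323.6 225.9]
0.182 [317.3 198.1] [320.4 209.3] [323.8 221.2]
0.194 [317.4 193.3] [320.6 204.5] [324.  216.4]
```

View pics/s3.png

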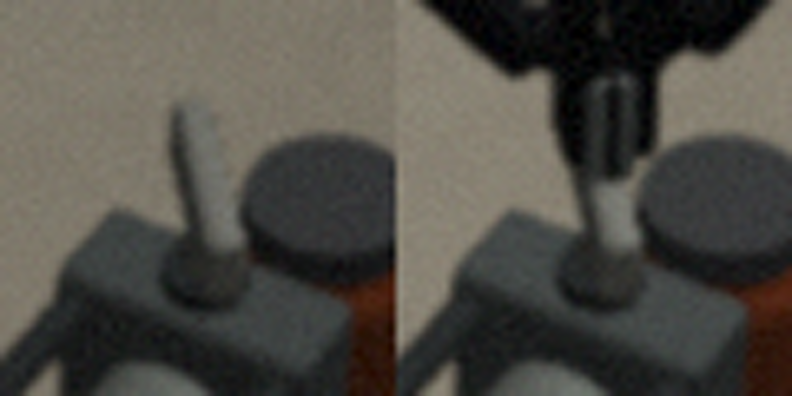

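The shut fingertips sit just above the bar, at about row 207 where TCP should project to 213. The real tip is roughly 20 mm higher than reported. I'll open, go lower and close again while watching the width.

Emit:
apply_moves:
  moves: "0 0 0 0;0 0 0 0;0 0 0 0;0 0 0 0;0 0 0.005 0;0 0 0.005 0;0 0 0.005 0;0 0 0 0"
  fingers: 60

```text
t: 5.25
tool_pos: [0.5124, -0.0499, 0.1562]
tool_rot: [-0.001, 0.228, 0.974, 0.0]
force: [-0.4, -0.5, -0.5]
grip_width: 0.0509
grip_force: 0.0
```

Emit:
apply_moves:
  moves: "0 0 0 0;0 0 0 0;0 0 0 0;0 0 0 0;0 0 0 0;0 0 0 0;0 0 0 0;0 0 0 0"
  fingers: 0

```text
t: 6.05
tool_pos: [0.5134, -0.0501, 0.1579]
tool_rot: [0.0, 0.228, 0.974, 0.0]
force: [-0.9, 1.7, 4.3]
grip_width: 0.01
grip_force: 61.8
```

```bash
python3 -c "
from h import *
rep([.5127,-.0505,.173]);b=cam('scene')
cv2.imwrite('pics/s4.png',cv2.resize(b['image'][180:240,290:350],(480,480),interpolation=cv2.INTER_CUBIC))
"
```

```text
t 6.05 pos [ 0.5134 -0.0501  0.1579] ybearing 63.66 tilt [0.0006 0.0001]
shift [ 0.0005 -0.0007 -0.0151] F [-0.9  1.7  4.3] T [ 0.27  0.14 -0.02] w 0.010010606568150119 61.78016781806946 q [-0.32 -0.02  1.94  0.    1.22 -1.43]
```

View pics/s4.png

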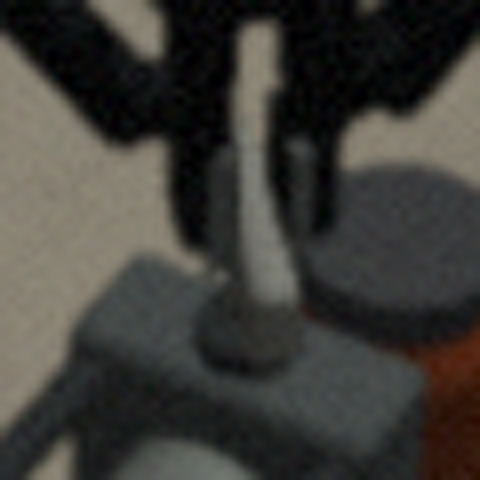

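The bar is now between the pads, with 10 mm width and 62 N. I'll turn it clockwise.

Emit:
apply_moves:
  moves: "0 0 0 4;0 0 0 4;0 0 0 4;0 0 0 4;0 0 0 4;0 0 0 4;0 0 0 4;0 0 0 4"
  squeeze: 80

```text
t: 6.9
tool_pos: [0.5134, -0.0502, 0.158]
tool_rot: [0.0, 0.488, 0.873, -0.0]
force: [-2.2, 2.3, 5.8]
grip_width: 0.0099
grip_force: 82.3
```

```bash
python3 -c "
from h import *
rep([.5127,-.0505,.158])"
```

```text
t 6.9 pos [ 0.5134 -0.0502  0.158 ] ybearing 31.53 tilt [ 0.0004 -0.0003]
shift [ 0.0001 -0.0007  0.    ] F [-2.2  2.3  5.8] T [0.24 0.27 0.12] w 0.009889343576340663 82.3111617565155 q [-0.32 -0.02  1.94 -0.    1.22 -0.87]
```

Emit:
apply_moves:
  moves: "0 0 0 1.5;0 0 0 1.5;0 0 0 1.5;0 0 0 1.5;0 0 0 1;0 0 0 1;0 0 0 0;0 0 0 0"

```text
t: 7.7
tool_pos: [0.5133, -0.0502, 0.158]
tool_rot: [0.0, 0.547, 0.837, -0.0]
force: [-0.8, 1.3, 5.3]
grip_width: 0.0095
grip_force: 82.4
```

```bash
python3 -c "
from h import *
rep([.5127,-.0505,.158])"
```

```text
t 7.7 pos [ 0.5133 -0.0502  0.158 ] ybearing 23.67 tilt [ 0.0003 -0.0002]
shift [-0.     -0.0007  0.    ] F [-0.8  1.3  5.3] T [0.24 0.25 0.01] w 0.009489351018941314 82.3627781867981 q [-0.32 -0.02  1.94 -0.    1.22 -0.73]
```

Emit:
apply_moves:
  moves: "0 0 0 1;0 0 0 1;0 0 0 0;0 0 0 0;0 0 0 0;0 0 0 0;0 0 0 0;0 0 0 0"

```text
t: 8.5
tool_pos: [0.5133, -0.0502, 0.158]
tool_rot: [0.0, 0.561, 0.828, -0.0]
force: [-1.1, 0.9, 5.9]
grip_width: 0.0097
grip_force: 82.6
```

```bash
python3 -c "
from h import *
rep([.5127,-.0505,.158])"
```

```text
t 8.5 pos [ 0.5133 -0.0502  0.158 ] ybearing 21.78 tilt [ 0.0003 -0.0007]
shift [-0.     -0.0007  0.    ] F [-1.1  0.9  5.9] T [0.23 0.26 0.56] w 0.009721725620912936 82.64234662055969 q [-0.32 -0.02  1.94 -0.    1.22 -0.7 ]
```

Emit:
apply_moves:
  moves: "0 0 0 1;0 0 0 1;0 0 0 0;0 0 0 0;0 0 0 0;0 0 0 0;0 0 0 0;0 0 0 0"

```text
t: 9.3
tool_pos: [0.5133, -0.0502, 0.158]
tool_rot: [0.0, 0.574, 0.819, -0.001]
force: [-1.1, 1.7, 5.8]
grip_width: 0.0099
grip_force: 85.6
```

```bash
python3 -c "
from h import *
rep([.5127,-.0505,.158])"
```

```text
t 9.3 pos [ 0.5133 -0.0502  0.158 ] ybearing 19.93 tilt [ 0.0001 -0.0014]
shift [-0.0001 -0.0007  0.    ] F [-1.1  1.7  5.8] T [0.26 0.21 1.36] w 0.009944140722010017 85.6130029563792 q [-0.32 -0.02  1.94 -0.    1.22 -0.66]
```

It is bottomed: torque rises linearly, with zero extrapolating to bearing 23.1°. I'll back off, with one check for slip at the start.

Emit:
apply_moves:
  moves: "0 0 0 -1;0 0 0 -1;0 0 0 0;0 0 0 0;0 0 0 0;0 0 0 0;0 0 0 0;0 0 0 0"

```text
t: 10.1
tool_pos: [0.5133, -0.0502, 0.158]
tool_rot: [0.0, 0.561, 0.828, -0.0]
force: [-0.9, 1.4, 5.7]
grip_width: 0.0096
grip_force: 82.6
```

```bash
python3 -c "
from h import *
rep([.5127,-.0505,.158])"
```

```text
t 10.1 pos [ 0.5133 -0.0502  0.158 ] ybearing 21.79 tilt [ 0.0002 -0.0007]
shift [-0.0001 -0.0007 -0.    ] F [-0.9  1.4  5.7] T [0.22 0.27 0.67] w 0.0096191215101519 82.61543154716492 q [-0.32 -0.02  1.94 -0.    1.22 -0.7 ]
```

Emit:
apply_moves:
  moves: "0 0 0 -6;0 0 0 -6;0 0 0 -6;0 0 0 -6;0 0 0 -6;0 0 0 -6;0 0 0 -4;0 0 0 -2"

```text
t: 10.9
tool_pos: [0.5134, -0.0501, 0.158]
tool_rot: [0.0, 0.227, 0.974, 0.0]
force: [-1.1, 1.5, 5.4]
grip_width: 0.0093
grip_force: 82.4
```

```bash
python3 -c "
from h import *
rep([.5127,-.0505,.158])"
```

```text
t 10.9 pos [ 0.5134 -0.0501  0.158 ] ybearing 63.76 tilt [0.0006 0.0001]
shift [ 0.0005 -0.0007  0.    ] F [-1.1  1.5  5.4] T [ 0.34  0.12 -0.1 ] w 0.009326691866853027 82.37437963485718 q [-0.32 -0.02  1.94  0.    1.22 -1.43]
```

Emit:
apply_moves:
  moves: "0 0 0 -2;0 0 0 -1.5;0 0 0 -0.7;0 0 0 -0.5;0 0 0 0;0 0 0 0;0 0 0 0;0 0 0 0"

```text
t: 11.7
tool_pos: [0.5135, -0.0501, 0.158]
tool_rot: [0.0, 0.188, 0.982, 0.0]
force: [-0.7, 1.7, 4.9]
grip_width: 0.0096
grip_force: 82.3
```

```bash
python3 -c "
from h import *
rep([.5127,-.0505,.158])"
```

```text
t 11.7 pos [ 0.5135 -0.0501  0.158 ] ybearing 68.36 tilt [0.0006 0.0001]
shift [ 0.0005 -0.0007  0.    ] F [-0.7  1.7  4.9] T [ 0.35  0.19 -0.04] w 0.009626596497432218 82.33302712440491 q [-0.32 -0.02  1.94  0.    1.22 -1.51]
```

Emit:
apply_moves:
  moves: "0 0 0 0;0 0 0 0;0 0 0 0;0 0 0 0;0 0 0 0;0 0 0 0;0 0 -0.01 0;0 0 -0.02 0"
  fingers: 70

```text
t: 12.5
tool_pos: [0.5121, -0.0498, 0.1867]
tool_rot: [-0.002, 0.188, 0.982, 0.0]
force: [0.5, -1.1, 0.7]
grip_width: 0.0597
grip_force: 0.0
```

Emit:
apply_moves:
  moves: "0 0 -0.03 0;0 0 -0.03 0;0.03 0.03 -0.01 0;0.035 0.035 0 0;0.035 0.035 0 0;0.035 0.035 0 0;0.035 0.035 0 0;0.02 0.02 0 0"

```text
t: 13.3
tool_pos: [0.4052, 0.1991, 0.2586]
tool_rot: [0.001, 0.186, 0.982, 0.001]
force: [1.4, -0.4, 0.0]
grip_width: 0.0596
grip_force: 0.0
```

Emit:
apply_moves:
  moves: "0.03 0.03 0 0;0.035 0.035 0 0;0.035 0.035 0 0;0.035 0.035 0 0;0.02 0.02 0 0;0 0 0 0;0 0 0 0;0 0 0 0"

```text
t: 14.1
tool_pos: [0.3202, 0.3971, 0.2578]
tool_rot: [0.0, 0.188, 0.982, 0.0]
force: [-0.2, -0.7, 1.0]
grip_width: 0.0598
grip_force: 0.0
```

```bash
python3 - <<'E'
from h import *
im=cam('top')['image']
a=cv2.resize(im[235:315,260:330],None,fx=5.5,fy=5.5,interpolation=cv2.INTER_CUBIC)
b=cv2.resize(im[155:235,445:515],None,fx=5.5,fy=5.5,interpolation=cv2.INTER_CUBIC)
cv2.imwrite('pics/crop2.png',cv2.convertScaleAbs(np.hstack([a,b]),alpha=1.5))
E
```

```text
(no output)
```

View pics/crop2.png

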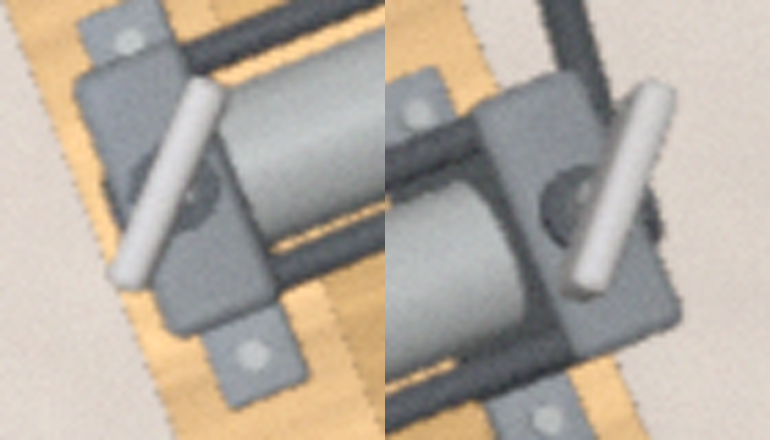

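The left bar now runs from (209,80) to (126,287) and the right bar from (660,85) to (580,293). They are parallel within about a degree, the crank-end screw is unmoved, and the gripper is clear.

```bash
python3 -c "
from plant import arm
print(arm.sign_off())"
```

```text
the job is handed in; nothing more can be done
None
```

I turned the plain-end screw clockwise until it bottomed, backed it off about 45° counter-clockwise, released it and handed the job in at about 14 s. The final picture shows its bar parallel to the untouched crank-end bar within about a degree. The first grasp closed above the bar and missed, and the second, lower one held.

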